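Draw the tight lid off a shoe-care tin with the boot jack

TASK

Slide the green shoe-care tin along the bench, without lifting it, into the notch of the walnut boot jack until its foot presses firmly but gently on the hidden rubber stop, so that the jack holds the foot down. Then draw the deep, tight lid straight up off the tin and stand it upright, open side down, wholly on the cork mat, leaving the tin upright in the jack. Leave the other shoe-care things where they are.

Things in the scene. Friction and masses are not known exactly. Their poses are not given: they have to be found in the camera images.
- jack: Walnut boot jack, fixed to the bench, 174 mm wide (about 205 over the cheeks). Origin on the bench on the notch's mid-line; x points into the notch, z up. Two prongs, underside 11 mm and top 23 mm above the bench, run from x = -25 to 36 mm; the notch between them is 86 mm wide and open towards -x. A board at the same height closes it from x = 36 to 105 mm
- jack_mouth (a point): Middle of the jack's mouth, level with the prongs' tips, 11 mm above the bench, at jack x = -25 mm; axes as the jack's. Under prongs and board runs a channel 142 mm wide, 11 mm high, for the tin's foot. Two cheeks 20 mm high guide the foot in: they flare from 140 mm apart here to about 180 mm apart 35 mm in front
- heel_cap (a joint): How far the rubber stop is pressed in, m. It sits hidden under the board, where the foot's leading edge meets it, at a different depth each time: the tin is home with its centre anywhere from jack x = -16 to 0 mm, which must be felt. 0 = untouched, whatever the depth. Springs back, 3.5 N per mm: over 1 mm is firmly home, over 7 mm (25 N) too hard. Sliding the tin itself takes 6 to 10 N besides
- tin_centre (a point): Centre of the brass shoulder of the tin's base, 21 mm above its underside, on its mid-axis; x, y along its square sides, z up. Foot 120 x 120 x 8 mm, shoulder 64 x 64 up to 34 mm, then an open sleeve 51 x 51 up to 84 mm, covered by the lid. About 0.6 kg. Enters the jack any of four ways round. Starts 140 to 170 mm before the jack's origin, up to 20 mm off its mid-line, up to 0.25 rad askew
- lid_centre (a point): Centre of the green lid, 60 x 60 x 58 mm outside, walls 2.5 mm, open below, 0.12 kg, rigid; axes as the tin's. Closed, it rests on the shoulder: lower edge 34, top 92 mm above the bench. It must rise 50 mm to come clear. Felt grips it all the way (9 to 15 N, more than the base weighs): unless the jack holds the foot, the base comes up too. In the jack the foot rises 3 mm, then is held
- mat: Square cork mat, 160 x 160 x 4 mm, fixed to the bench; origin at the centre of its underside, axes along its sides, top 4 mm above the bench. It lies to the left or right of the jack; the two may change sides
- tree_a: Bystander: cedar split-toe shoe tree, 270 x 65 x 45 mm; origin at its underside
- tree_b: Bystander: cedar split-toe shoe tree, the same, on the other side of the bench; origin at its underside
- shoehorn: Bystander: long brass shoehorn, 430 x 40 x 5 mm, lying at the right-hand side; origin at its underside
- brush: Bystander: shoe brush with black bristles, 150 x 50 x 40 mm; origin at its underside
- polish_a: Bystander: black round polish tin, diameter 68, height 26 mm; origin at its underside
- polish_b: Bystander: red round polish tin, diameter 68, height 26 mm; origin at its underside
Things that resemble listed ones, but are neither listed nor needed, are in the scene too. Leave any red look-alike of the part that bears lid_centre alone. Of the things that look like the part that bears tin_centre, the larger one is meant.

How it is judged (in metres and radians):
On the way, in this order (a step that is already met when the one before it is completed fails the run):
1. the tin's foot is under the prongs and presses the hidden heel cap in by more than 1 mm (x of tin_centre in the frame of jack between -0.032 and 0.016 m and y of tin_centre in the frame of jack between -0.015 and 0.015 m and value of joint heel_cap above 0.001 m), for 0.1 s.
2. the lid is drawn clear above the base, which stays under the prongs (x of tin_centre in the frame of jack between -0.032 and 0.016 m and y of tin_centre in the frame of jack between -0.015 and 0.015 m and z of lid_centre in the frame of tin_centre above 0.094 m), for 0.1 s.
At the end, for the whole second after the job is handed in: Lid upright (0.08 rad), open side down, at rest on the mat, centre within 50 mm of the mat's along each mat axis; base upright (0.06 rad), at rest on the bench in the jack, centre at -32 to 16 mm along the jack's x and within 15 mm of its mid-line (x of tin_centre in the frame of jack between -0.032 and 0.016 m and y of tin_centre in the frame of jack between -0.015 and 0.015 m and angle between tin_centre's own z axis and vertical below 0.06 rad and height (world z) of tin_centre below 0.026 m and x of lid_centre in the frame of mat between -0.05 and 0.05 m and y of lid_centre in the frame of mat between -0.05 and 0.05 m and height (world z) of lid_centre between 0.028 and 0.038 m and angle between lid_centre's own z axis and vertical below 0.08 rad and linear speed of each of lid, tin below 0.02 m/s); the robot touches nothing.
It fails at once if the base is lifted more than 9 mm off the bench (height (world z) of tin_centre above 0.03 m).
It fails at once if the base is tipped more than 0.15 rad (angle between tin_centre's own z axis and vertical above 0.15 rad).
It fails at once if the heel cap is pressed in more than 7 mm (about 25 N) (value of joint heel_cap above 0.007 m).
It fails at once if a bystander is moved more than 30 mm (distance of any of tree_a, tree_b, shoehorn, brush, polish_a, polish_b from where it was at the start of the episode above 0.03 m).
It also fails if it takes over 72 s, if anything falls off the work surface, if the arm or the gripper's body presses on something with over 40 N, if the wrist force passes 120 N, or if a joint passes its speed limit or range.

ROBOT

A 7-joint arm with a two-finger parallel gripper is mounted at the origin on the work surface. World frame = base frame: x ahead of the robot, y to its left, z up, the work surface at z = 0. Lengths are in mm, angles in rad, forces in N, time in s.
With the tool pointing down it reaches from about 425 to 875 mm from the base axis. Payload 8.4 kg.
Tool frame: the origin (TCP) lies midway between the tips of the shut fingers; the grasp point (between the pads) lies 19 mm behind it (grip_depth is the distance from the TCP to the grasp point, in mm); z points along the fingers, x is the direction in which the jaws open and shut, and the axes are right-handed (so a half turn about z gives the same grasp; the last joint's range is limited). The gripper opens to 85 mm and grips with 20 to 120 N. Pads are 22 mm wide; open, the fingers measure 114 mm over their backs; the gripper's body (76 mm by 85 mm) begins 54 mm behind the grasp point. The pads swing forward as they close: fully open they stand 13 mm farther back than shut.
Start: joints at [-1.256, 0.333, 0.04, 1.465, -0.013, 1.343, -0.059], TCP at [261.358, 595.11, 231.308] pointing down, gripper open.
Joint ranges: [-2.58, 2.58], [-0.38, 2.09], [-1.3, 1.39], [0.25, 2.4], [-1.5, 4.64], [0.08, 2.09], [-2.65, 2.65]. Speed limits (rad/s): [2.22, 2.22, 2.79, 2.79, 3.14, 3.14, 3.14].

INTERFACE

Orientations are given as a unit quaternion [x, y, z, w].
In Python, from plant import move_pose, move_straight, move_joints, command_gripper, dwell, ik, sense, grab_frame, get_calibration, MotionError, job_done, spot_in, grip_depth gives the robot as it stands. Calls block until the motion is done:
- move_pose(position, orientation): joint-space move of the TCP to a pose.
- move_straight(position, rate=150, ori=None): straight line of the TCP; ori=None keeps the orientation; rate is the mean speed in mm/s.
- move_joints(angles): joint-space move.
- command_gripper(opening): opening from 0.0 (shut) to 1.0 (fully open); the grip force is fixed at half the most; returns when the fingers have stopped.
- dwell(seconds).
- ik(position, orientation): joint angles nearest the present ones, or None.
- sense(): the state.
- grab_frame(name): name is "side" or "top"; returns the picture (420x560x3 uint8, red, green, blue); there is no depth.
- get_calibration(name): a dict with "mtx" (3x3 intrinsics, pixels), "camera_from_world" (4x4, takes a point from world to camera coordinates). Camera axes: x right, y down, z forward; pixel columns grow to the right and rows downward; lengths in mm; the calibration is good to about 2 mm. A picture is of the moment at which its call begins. get_calibration takes no time and is no camera call.
A pose or a line that the arm cannot do raises MotionError and nothing moves.
- job_done(): hands the job in, once; it reports no verdict.
Trained networks look in the newest picture that a camera, given by its name, has taken for a name from the list of things; names that differ only in an ending like _2 or _b are one class to them, and where a whole thing is asked for, a point or a joint stands for the part that bears it (a point fixed in the world has none). Each returns a list of dicts, best first, with "confidence" (0 to 1); they miss things now and then, are a little off and sometimes report something else, mostly with a low value. They report only what shows in the picture. A call takes as long as a camera call. They do not tell look-alikes from the thing itself.
- spot_in(query, camera): "rect" ([centre column, centre row, width, height] in pixels, round what is visible of it).
The state is a dict: "clock": time; "joints": joint angles; "joint_vel": joint speeds; "tau": joint torques, N m; "tcp_pos": TCP position; "tcp_rot": TCP orientation; "ft_force": force on the tool from outside, world axes, zero at the start; "ft_torque": the same for the moment, N m; "opening": opening from 0.0 (shut) to 1.0 (fully open).
Only numpy, scipy, OpenCV 4.12 (cv2) and the standard library are available. Lean on these libraries where they do the work, as an engineer would, in place of code of your own. Each camera call takes 0.05 s, during which the arm holds its last target.

## Working session

There is one attempt and no reset: what is moved stays moved. The work goes in short steps, each a Python script; the robot and the scene stay as the last script left them, time stands still between calls to the robot, and variables do not carry over. Pictures are saved under pics/ and viewed, and the job is handed in when it is done.

```bash
ls; mkdir -p pics; python3 - <<'E'
from plant import *
import cv2,numpy as np
for c in ["side","top"]:
    f=grab_frame(c); cv2.imwrite(f"pics/{c}0.png",f[:,:,::-1])
    k=get_calibration(c); print(c,np.round(k["mtx"],1).tolist(),np.round(k["camera_from_world"],3).tolist())
    for q in ["jack","tin_centre","lid_centre","mat"]:
        print(q,[(np.round(d["rect"],1).tolist(),round(d["confidence"],2)) for d in spot_in(q,c)])
s=sense(); print(s)
print(grip_depth)
E
```

```text
pics
side [[410.8, 0.0, 286.0], [0.0, 410.8, 216.7], [0.0, 0.0, 1.0]] [[0.788, -0.615, 0.017, -419.282], [-0.348, -0.469, -0.812, 226.927], [0.507, 0.634, -0.584, 955.997], [0.0, 0.0, 0.0, 1.0]]
jack [([357.4, 234.8, 75.1, 57.4], 0.73), ([414.1, 263.0, 30.9, 23.2], 0.53)]
tin_centre [([242.2, 259.5, 35.3, 36.6], 0.89), ([314.4, 260.8, 56.4, 28.2], 0.66)]
lid_centre [([316.9, 238.4, 33.1, 29.2], 0.96), ([276.6, 225.0, 27.8, 30.8], 0.83), ([276.8, 166.1, 16.9, 14.2], 0.73)]
mat [([297.6, 194.8, 59.5, 34.0], 0.6)]
top [[458.4, 0.0, 275.9], [0.0, 458.4, 209.5], [0.0, 0.0, 1.0]] [[-0.019, -1.0, 0.001, -56.064], [-0.984, 0.018, -0.178, 499.027], [0.177, -0.005, -0.984, 1175.751], [0.0, 0.0, 0.0, 1.0]]
jack [([296.5, 145.7, 71.0, 60.8], 0.6)]
tin_centre [([272.1, 269.6, 39.3, 38.1], 0.95), ([302.5, 203.1, 49.6, 49.2], 0.63), ([297.2, 143.9, 68.6, 59.9], 0.52)]
lid_centre [([242.2, 208.8, 24.7, 30.0], 0.97), ([301.5, 200.2, 22.2, 29.5], 0.71)]
mat [([201.7, 143.0, 64.4, 60.4], 0.95)]
{'clock': 0.5, 'joints': array([-1.25623476,  0.33321996,  0.03986518,  1.46543533, -0.01342262,
        1.34333897, -0.05850483]), 'joint_vel': array([-0.00080593, -0.0009027 ,  0.00207541,  0.00191119, -0.00072828,
        0.00073728,  0.00154868]), 'tau': array([-1.79013496e-03, -6.57747674e+01,  1.36145890e+00, -4.05522215e+01,
        1.66927575e-02,  3.54335702e-03, -2.46714870e-05]), 'tcp_pos': array([261.29873511, 595.10057313, 231.27717955]), 'tcp_rot': array([ 8.37276450e-01,  5.46779792e-01, -6.67304861e-05,  2.44118968e-05]), 'ft_force': array([ 0.27766375, -0.07421509, -0.13929611]), 'ft_torque': array([-0.03235057, -0.02255579, -0.03578412]), 'opening': 1.0019743731568116}
18.700000000000003
```

```bash
python3 - <<'E'
import cv2,numpy as np
a=cv2.imread("pics/top0.png");b=cv2.imread("pics/side0.png")
cv2.imwrite("pics/top0b.png",cv2.resize(a,(800,600),interpolation=cv2.INTER_CUBIC))
cv2.imwrite("pics/side0b.png",cv2.resize(b,(800,600),interpolation=cv2.INTER_CUBIC))
cv2.imwrite("pics/top0c.png",cv2.resize(a[100:300,160:360],(600,600),interpolation=cv2.INTER_CUBIC))
E
```

```text
(no output)
```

View pics/top0b.png

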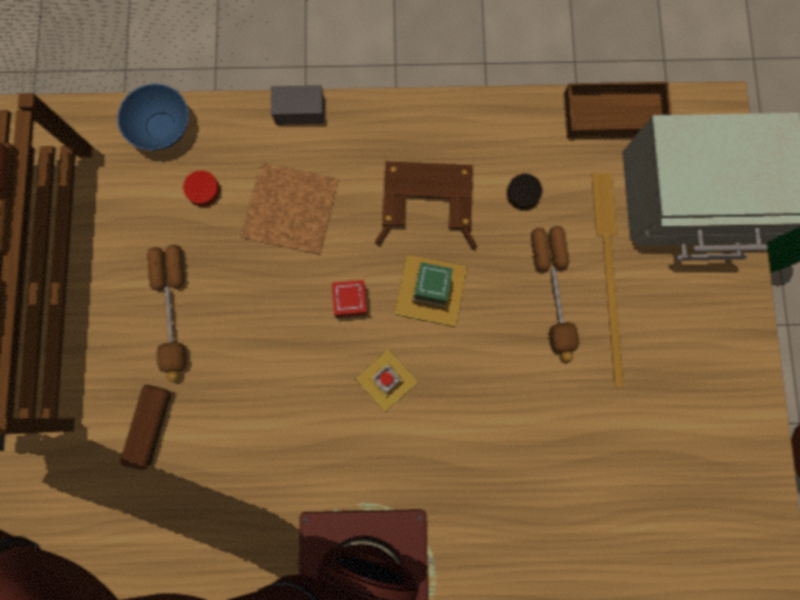

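View pics/side0b.png

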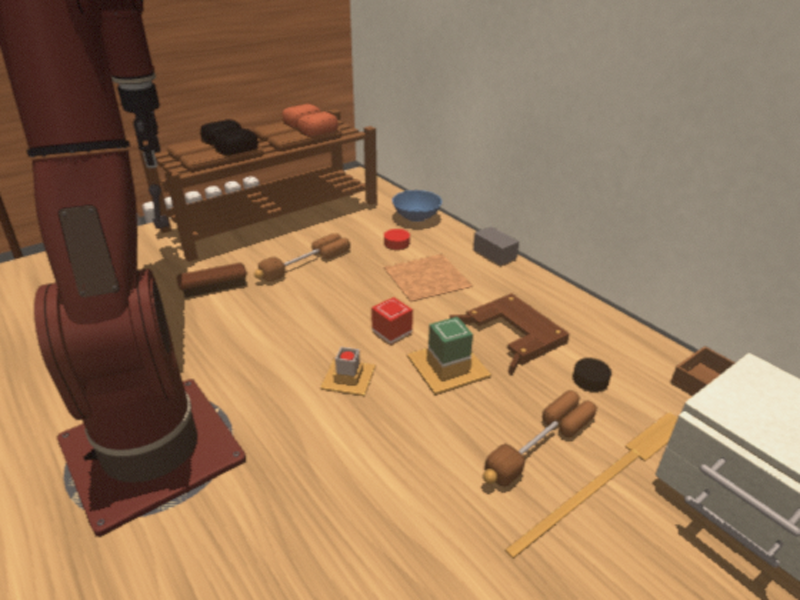

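View pics/top0c.png

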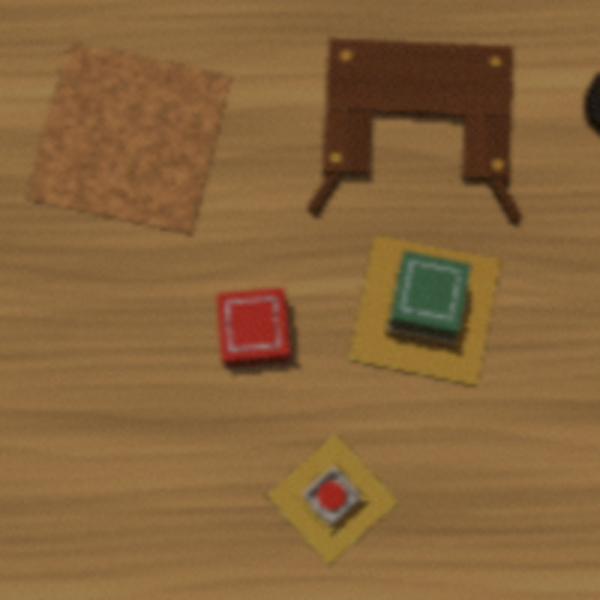

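```bash
cat > h.py <<'E'
import numpy as np, cv2
from plant import *
def unproj(cam,uv,z):
    k=get_calibration(cam); K=np.array(k["mtx"]);T=np.array(k["camera_from_world"])
    d=T[:3,:3].T@np.linalg.inv(K)@np.array([uv[0],uv[1],1.]); c=-T[:3,:3].T@T[:3,3]
    return (c+d*(z-c[2])/d[2])
def proj(cam,p):
    k=get_calibration(cam);T=np.array(k["camera_from_world"]);q=T[:3,:3]@np.array(p,float)+T[:3,3];q=np.array(k["mtx"])@q
    return q[:2]/q[2]
E
python3 - <<'E'
from h import *
a=cv2.imread("pics/top0.png"); hsv=cv2.cvtColor(a,cv2.COLOR_BGR2HSV)
for p in [(292,190),(310,222),(272,143),(200,140),(180,200),(300,120),(302,197)]: print(p,hsv[p[1],p[0]])
def fit(name,crop,z):
    W=[unproj("top",(160+u/3-1/3,100+v/3-1/3),z)[:2] for u,v in crop]
    W=np.array(W); print(name,np.round(W,1).tolist(),"c",np.round(W.mean(0),1))
    for i in range(len(W)):
        d=W[(i+1)%len(W)]-W[i]; print("   len %.1f ang %.3f"%(np.hypot(*d),np.arctan2(d[1],d[0])))
fit("foot",[(375,236),(498,259),(478,384),(350,360)],8)
fit("mat",[(73,42),(231,74),(192,235),(29,200)],4)
fit("jack",[(331,39),(512,47),(508,187),(323,178)],23)
fit("notch",[(374,112),(463,115),(465,181),(371,180)],23)
fit("lid",[(403,250),(470,263),(463,333),(391,321)],92)
big=cv2.resize(a[100:235,255:345],(540,810)[:2],interpolation=cv2.INTER_CUBIC)
cv2.imwrite("pics/z1.png",cv2.resize(a[105:235,255:345],None,fx=4.6,fy=4.6,interpolation=cv2.INTER_CUBIC))
E
```

```text
(292, 190) [ 23 148 124]
(310, 222) [ 19 172 151]
(272, 143) [ 11 176  81]
(200, 140) [ 15 154 142]
(180, 200) [ 17 144 142]
(300, 120) [ 11 174  76]
(302, 197) [66 97 87]
foot [[591.9, -91.5], [568.0, -204.6], [451.9, -182.0], [476.2, -66.2]] c [ 522.  -136.1]
   len 115.6 ang -1.779
   len 118.2 ang 2.949
   len 118.3 ang 1.365
   len 118.5 ang -0.215
mat [[788.4, 192.0], [753.6, 41.6], [597.0, 78.3], [633.4, 230.4]] c [693.1 135.6]
   len 154.4 ang -1.798
   len 160.8 ang 2.911
   len 156.4 ang 1.336
   len 159.7 ang -0.243
jack [[779.2, -54.0], [768.2, -223.7], [632.3, -214.6], [644.0, -44.4]] c [ 705.9 -134.2]
   len 170.0 ang -1.636
   len 136.2 ang 3.075
   len 170.6 ang 1.502
   len 135.5 ang -0.071
notch [[706.8, -92.8], [702.4, -175.5], [638.8, -175.2], [641.3, -88.6]] c [ 672.3 -133. ]
   len 82.8 ang -1.624
   len 63.6 ang 3.137
   len 86.6 ang 1.541
   len 65.6 ang -0.064
lid [[558.0, -113.2], [545.4, -170.5], [484.4, -162.5], [496.0, -101.4]] c [ 521.  -136.9]
   len 58.7 ang -1.786
   len 61.5 ang 3.010
   len 62.2 ang 1.384
   len 63.1 ang -0.189
```

View pics/z1.png

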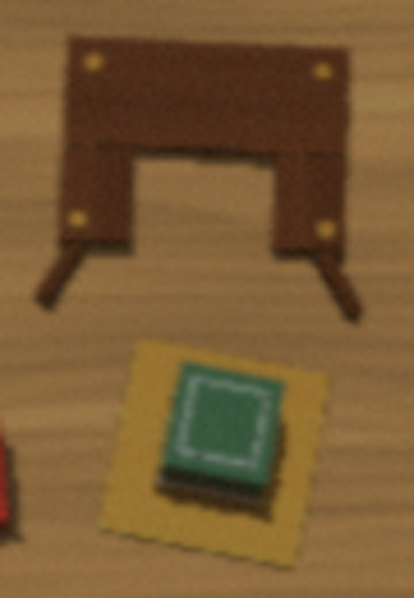

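```bash
cat > fit.py <<'E'
from h import *
from scipy.optimize import minimize
def render(cam,pose,polys,S=4,off=(150,90),size=(210,150)):
    x,y,t=pose; R=np.array([[np.cos(t),-np.sin(t)],[np.sin(t),np.cos(t)]])
    m=np.zeros((size[1]*S,size[0]*S),np.uint8)
    for P,z in polys:
        W=(R@np.array(P,float).T).T+[x,y]
        uv=np.array([proj(cam,(*w,z)) for w in W])
        uv=(uv-off+0.5)*S-0.5
        cv2.fillPoly(m,[np.round(uv*16).astype(np.int32)],255,shift=4)
    return m.astype(np.float32)/255
def fitpose(cam,mask,polys,x0,ignore=None,**k):
    S=4; off=k.get("off",(150,90)); size=k.get("size",(210,150))
    M=cv2.resize(mask[off[1]:off[1]+size[1],off[0]:off[0]+size[0]].astype(np.float32),None,fx=S,fy=S,interpolation=cv2.INTER_LINEAR)
    def cost(p):
        r=render(cam,(p[0],p[1],p[2]/100),polys,S,off,size)
        return np.abs(r-M).sum()/r.sum()
    x0=np.array([x0[0],x0[1],x0[2]*100])
    s=minimize(cost,x0,method="Nelder-Mead",options=dict(initial_simplex=np.vstack([x0]+[x0+d for d in np.eye(3)*6]),xatol=.05,fatol=1e-5))
    return s.x[0],s.x[1],s.x[2]/100,s.fun
box=lambda a,b,c,d:[(a,c),(b,c),(b,d),(a,d)]
JACK=[(box(36,105,-87,87),z) for z in(0,23)]+[(box(-25,36,-87,-43),z) for z in(11,23)]+[(box(-25,36,43,87),z) for z in(11,23)]
JACK=[p for p in JACK if p[1]!=0]
FOOT=[(box(-60,60,-60,60),8),(box(-30,30,-30,30),92),(box(-30,30,-30,30),34),(box(-30,30,-30,30),60)]
LID=lambda z:[(box(-30,30,-30,30),z)]
MAT=[(box(-80,80,-80,80),4)]
E
python3 - <<'E'
from fit import *
a=cv2.imread("pics/top0.png"); hsv=cv2.cvtColor(a,cv2.COLOR_BGR2HSV).astype(int)
H,S,V=hsv[...,0],hsv[...,1],hsv[...,2]
jm=((H<15)&(V<105)&(S>140)); jm[:, :250]=0; jm[:,340:]=0; jm[170:]=0; jm[:105]=0
# only keep x,y not cheeks
z=np.zeros_like(jm); 
jj=cv2.morphologyEx(jm.astype(np.uint8),cv2.MORPH_OPEN,np.ones((7,7)))
jj=cv2.morphologyEx(jj,cv2.MORPH_CLOSE,np.ones((5,5)))
g=((H>40)&(H<90)&(S>50)); g[:175]=0;g[235:]=0;g[:,:275]=0;g[:,335:]=0
fm=((H>=20)&(S>150)|g|((V<70)));fm[:175]=0;fm[235:]=0;fm[:,:275]=0;fm[:,335:]=0
fm=cv2.morphologyEx(fm.astype(np.uint8),cv2.MORPH_CLOSE,np.ones((7,7)));fm=cv2.morphologyEx(fm,cv2.MORPH_OPEN,np.ones((5,5)))
mm=((H<17)&(V>60)&(S>140)); mm[:,:165]=0;mm[:,240:]=0;mm[:110]=0;mm[180:]=0
mm=cv2.morphologyEx(mm.astype(np.uint8),cv2.MORPH_OPEN,np.ones((5,5)));mm=cv2.morphologyEx(mm,cv2.MORPH_CLOSE,np.ones((7,7)))
for n,m,P,x in [("jack",jj,JACK,(666,-131,-.065)),("foot",fm,FOOT,(522,-136,-.2)),("lid",g,[(box(-30,30,-30,30),92),(box(-30,30,-30,30),34),(box(-30,30,-30,30),60)],(521,-137,-.2)),("mat",mm,MAT,(693,135,-.235))]:
    r=fitpose("top",m,P,x); print(n,np.round(r,3))
    e=render("top",r[:3],P); 
    b=cv2.resize(a[90:240,150:360],None,fx=4,fy=4)
    b[...,2]=np.maximum(b[...,2],cv2.Canny((e*255).astype(np.uint8),50,100)); a_=b
    cv2.imwrite(f"pics/fit_{n}.png",b[:, :][:600,:800])
v=np.hstack([cv2.imread("pics/fit_jack.png")[:,300:640][80:600],cv2.imread("pics/fit_foot.png")[80:600,440:800]]);cv2.imwrite("pics/fit2.png",v)
E
```

```text
jack [ 6.69649e+02 -1.31097e+02 -5.00000e-02  1.72000e-01]
foot [ 5.21299e+02 -1.34990e+02 -2.03000e-01  6.90000e-02]Traceback (most recent call last):
  File "<stdin>", line 15, in <module>
  File "fit.py", line 19, in fitpose
    s=minimize(cost,x0,method="Nelder-Mead",options=dict(initial_simplex=np.vstack([x0]+[x0+d for d in np.eye(3)*6]),xatol=.05,fatol=1e-5))
    res = _minimize_neldermead(fun, x0, args, callback, bounds=bounds,
                               **options)
    fxcc = func(xcc)
    fx = function(np.copy(x), *(wrapper_args + args))
  File "fit.py", line 16, in cost
    r=render(cam,(p[0],p[1],p[2]/100),polys,S,off,size)
  File "fit.py", line 8, in render
    uv=np.array([proj(cam,(*w,z)) for w in W])
                 ~~~~^^^^^^^^^^^^
  File "h.py", line 8, in proj
    k=get_calibration(cam);T=np.array(k["camera_from_world"]);q=T[:3,:3]@np.array(p,float)+T[:3,3];q=np.array(k["mtx"])@q
ValueError: time passes only in moves, steps and waits
```

```bash
python3 - <<'E'
s=open('h.py').read()
s=s.replace('def unproj','import functools\n_gc=functools.lru_cache(None)(lambda n:get_calibration(n))\ndef unproj',1)
i=s.index('def unproj'); s=s[:i]+s[i:].replace('get_calibration(cam)','_gc(cam)')
open('h.py','w').write(s)
E
cat > loc.py <<'E'
from fit import *
a=cv2.imread("pics/top0.png"); hsv=cv2.cvtColor(a,cv2.COLOR_BGR2HSV).astype(int)
H,S,V=hsv[...,0],hsv[...,1],hsv[...,2]
jm=((V<112)&(S>120)); jm[:, :255]=0; jm[:,335:]=0; jm[163:]=0; jm[:108]=0
jj=cv2.morphologyEx(jm.astype(np.uint8),cv2.MORPH_CLOSE,np.ones((5,5)))
jj=cv2.morphologyEx(jj,cv2.MORPH_OPEN,np.ones((7,7)))
g=((H>40)&(H<90)&(S>50)); g[:175]=0;g[235:]=0;g[:,:275]=0;g[:,335:]=0
fm=((H>=20)&(S>150)|g|((V<70)));fm[:175]=0;fm[235:]=0;fm[:,:275]=0;fm[:,335:]=0
fm=cv2.morphologyEx(fm.astype(np.uint8),cv2.MORPH_CLOSE,np.ones((7,7)));fm=cv2.morphologyEx(fm,cv2.MORPH_OPEN,np.ones((5,5)))
mm=((H<17)&(V>60)&(S>140)); mm[:,:165]=0;mm[:,240:]=0;mm[:110]=0;mm[180:]=0
mm=cv2.morphologyEx(mm.astype(np.uint8),cv2.MORPH_OPEN,np.ones((5,5)));mm=cv2.morphologyEx(mm,cv2.MORPH_CLOSE,np.ones((7,7)))
out=cv2.resize(a[90:240,150:360],None,fx=3.8,fy=3.8,interpolation=cv2.INTER_CUBIC)
for n,m,P,x in [("jack",jj,JACK,(666,-131,-.065)),("foot",fm,FOOT,(522,-136,-.2)),("lid",g,[(box(-30,30,-30,30),92),(box(-30,30,-30,30),34),(box(-30,30,-30,30),60)],(521,-137,-.2)),("mat",mm,MAT,(693,135,-.235))]:
    r=fitpose("top",m,P,x); print(n,np.round(r,3))
    e=cv2.resize(render("top",r[:3],P),out.shape[1::-1])
    out[cv2.Canny((e*255).astype(np.uint8),50,100)>0]=(255,255,0)
cv2.imwrite("pics/fit3.png",out)
E
python3 loc.py
```

```text
jack [ 6.68035e+02 -1.31060e+02 -6.60000e-02  1.00000e-01]
foot [ 5.21299e+02 -1.34990e+02 -2.03000e-01  6.90000e-02]
lid [ 5.24295e+02 -1.36356e+02 -2.14000e-01  2.80000e-01]
mat [ 6.93178e+02  1.36893e+02 -2.44000e-01  4.00000e-02]
```

View pics/fit3.png

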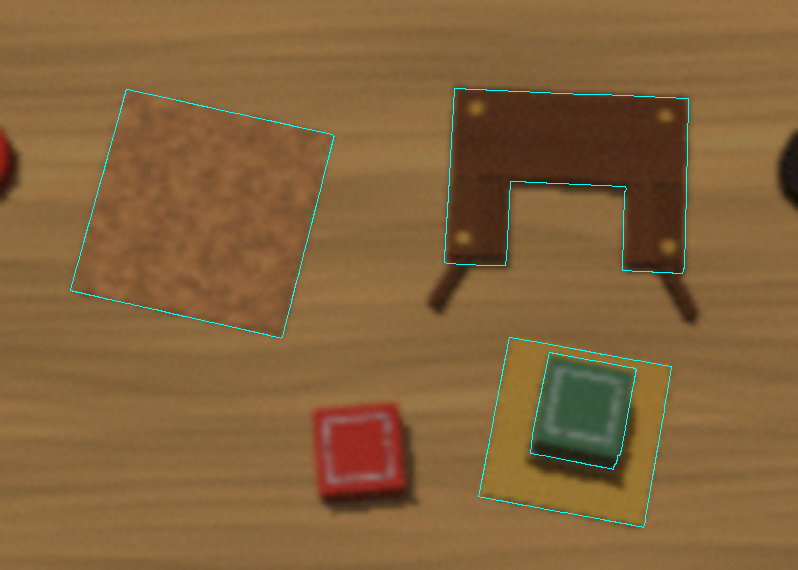

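```bash
cat >> h.py <<'E'
JX,JY,JT=668.0,-131.1,-0.066
def q(psi): return [np.cos(psi/2),np.sin(psi/2),0,0]
def J(x,y,z):
    c,s=np.cos(JT),np.sin(JT); return [JX+c*x-s*y,JY+s*x+c*y,z]
def st(m=""):
    s=sense(); c,sn=np.cos(JT),np.sin(JT); p=s["tcp_pos"]; f=s["ft_force"]; dx,dy=p[0]-JX,p[1]-JY
    print(m,"t%.1f"%s["clock"],"jack xy",np.round([c*dx+sn*dy,-sn*dx+c*dy,p[2]],1),"F along %.1f lat %.1f z %.1f"%(c*f[0]+sn*f[1],-sn*f[0]+c*f[1],f[2]),"op %.2f"%s["opening"],"M",np.round(s["ft_torque"],1))
    return s
E
python3 - <<'E'
from h import *
for base in (0,np.pi/2,-np.pi/2,np.pi):
    print(base)
    for nm,p,ps in [("above",[521.3,-135,190],-.203),("gr",[521.3,-135,40],-.203),("in",J(0,0,40),JT),("up",J(0,0,160),JT),("mat",[693,137,160],-.244),("mat",[693,137,10],-.244)]:
        a=ik(p,q(ps+base)); print(nm,None if a is None else np.round(a,2))
E
```

```text
0
above [-0.72  0.19  1.01  1.83 -0.17  1.21  0.14]
gr [-0.61  0.43  0.95  1.98 -0.43  0.95  0.35]
in [-0.41  0.67  0.77  1.61 -0.51  1.08  0.43]
up [-0.46  0.56  0.85  1.5  -0.43  1.28  0.37]
mat [-0.71  0.56  0.66  1.42 -0.35  1.28 -0.26]
mat [-0.69  0.71  0.62  1.54 -0.45  1.04 -0.19]
1.5707963267948966
above [-0.7   0.18  0.98  1.83 -0.16  1.21  1.7 ]
gr [-0.53  0.39  0.83  1.97 -0.36  0.93  1.85]
in [-0.41  0.67  0.77  1.61 -0.51  1.08  2.  ]
up [-0.46  0.56  0.84  1.5  -0.42  1.27  1.94]
mat [-0.55  0.51  0.42  1.41 -0.21  1.26  1.21]
mat [-0.54  0.65  0.4   1.54 -0.29  1.01  1.27]
-1.5707963267948966
above [-0.7   0.18  0.98  1.83 -0.16  1.21 -1.44]
gr [-0.6   0.43  0.93  1.97 -0.42  0.94 -1.23]
in [-0.46  0.7   0.85  1.61 -0.57  1.1  -1.1 ]
up [-0.51  0.6   0.94  1.51 -0.49  1.29 -1.15]
mat [-0.73  0.57  0.7   1.42 -0.37  1.28 -1.82]
mat [-0.69  0.71  0.62  1.54 -0.45  1.04 -1.76]
3.141592653589793
above None
gr [-0.78  0.61  1.22  1.98 -0.68  1.04 -2.59]
in [-0.63  0.92  1.2   1.62 -0.9   1.25 -2.46]
up [-0.63  0.74  1.21  1.51 -0.7   1.38 -2.58]
mat [ 0.42  0.74 -1.1   1.35  0.65  1.43  2.24]
mat [ 0.43  0.93 -1.1   1.48  0.85  1.26  2.13]
```

Three lid look-alikes or tin look-alikes show up in the top picture:
- **Red lid (242,209):** a look-alike, so I leave it alone.
- **Small grey/red tin on a small foot (272,270):** the smaller look-alike, also left alone.
- **Green lid on the large brass foot (302,201):** the right one, because it is green and larger. The enlarged crops confirm this.

The cyan outlines sit on the jack, mat and foot edges.

```bash
python3 - <<'E'
from h import *
move_pose([521.3,-135,200],q(-.203)); st("above")
move_straight([521.3,-135,110],rate=150); st()
move_straight([521.3,-135,42],rate=80); st("down")
command_gripper(0.0); s=st("closed")
f=grab_frame("top"); cv2.imwrite("pics/top1.png",cv2.resize(f[90:250,200:400,::-1],None,fx=3.7,fy=3.7))
f=grab_frame("side"); cv2.imwrite("pics/side1.png",cv2.resize(f[150:310,200:440,::-1],None,fx=3.3,fy=3.3))
E
```

```text
above t3.2 jack xy [-145.8  -12.6  200. ] F along 0.2 lat 0.3 z -0.3 op 1.00 M [0. 0. 0.]
 t4.0 jack xy [-145.7  -13.8  110.7] F along 0.6 lat -0.5 z 0.3 op 1.00 M [ 0.  0. -0.]
down t5.0 jack xy [-145.8  -13.8   42.4] F along -0.5 lat -0.1 z -0.2 op 1.00 M [-0. -0.  0.]
closed t5.3 jack xy [-145.5  -13.5   42.6] F along -0.7 lat 0.7 z 5.3 op 0.70 M [ 0.   0.  -0.1]
```

View pics/side1.png

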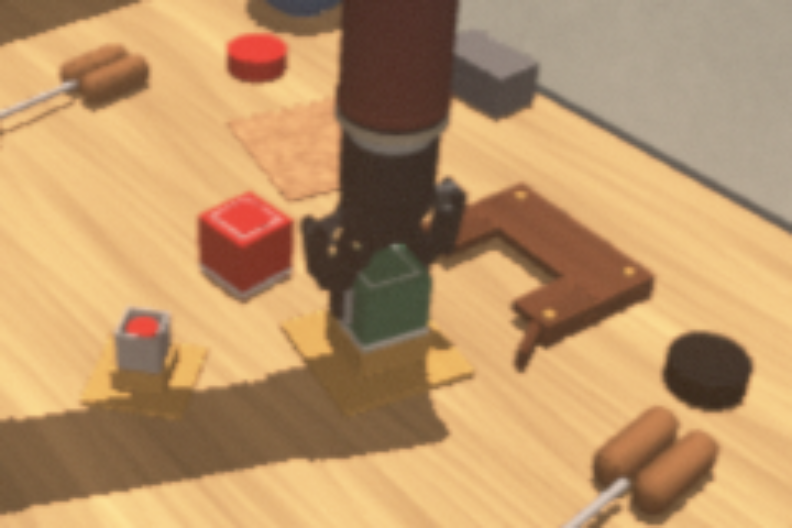

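```bash
python3 - <<'E'
from h import *
Z=42.6
move_straight(J(-143,-5,Z),rate=30,ori=q(-.13)); st()
move_straight(J(-138,0,Z),rate=30,ori=q(JT)); st()
move_straight(J(-110,0,Z),rate=60); st()
f=grab_frame("top"); cv2.imwrite("pics/top2.png",cv2.resize(f[90:250,200:400,::-1],None,fx=3.7,fy=3.7))
f=grab_frame("side"); cv2.imwrite("pics/side2.png",cv2.resize(f[150:310,200:440,::-1],None,fx=3.3,fy=3.3))
E
```

```text
t5.9 jack xy [-142.9   -5.1   42.6] F along 0.6 lat -3.2 z 1.0 op 0.69 M [-0.5 -0.1  0.1]
 t6.3 jack xy [-138.2   -0.3   42.6] F along -0.8 lat -5.0 z 2.5 op 0.70 M [-0.8  0.2  0.2]
 t6.9 jack xy [-111.1    0.5   42.6] F along -8.5 lat -0.9 z 8.9 op 0.70 M [-0.1  1.4  0. ]
```

View pics/side2.png

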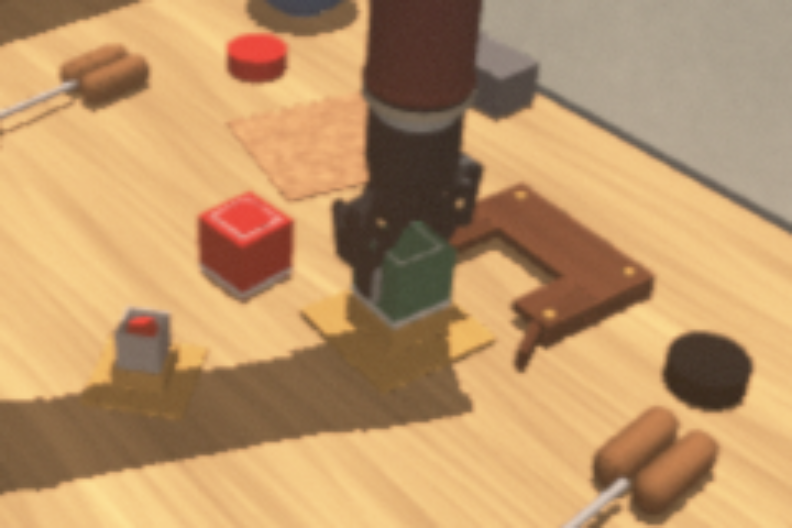

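View pics/top2.png

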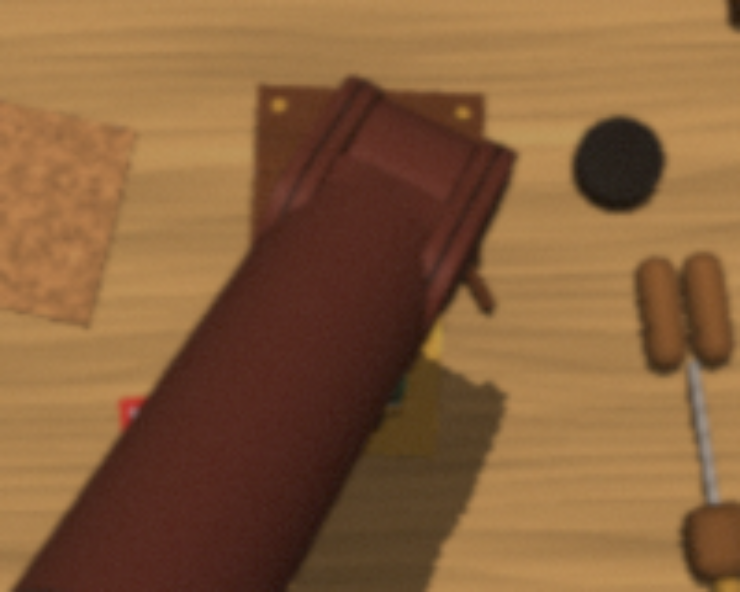

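```bash
python3 - <<'E'
from h import *
Z=42.6
x=-110
while x<-22:
    x+=8 
    move_straight(J(x,0,Z),rate=50); s=st(str(x))
    f=s["ft_force"]
    if f[0]<-14 or abs(f[1])>12: break
E
```

```text
-102 t7.3 jack xy [-103.5    0.6   42.6] F along -9.1 lat 0.0 z 12.3 op 0.69 M [0.1 1.8 0. ]
-94 t7.6 jack xy [-95.4   0.6  42.6] F along -8.9 lat 0.9 z 11.3 op 0.70 M [ 0.   1.7 -0. ]
-86 t7.9 jack xy [-87.3   0.6  42.6] F along -7.9 lat 0.4 z 10.0 op 0.70 M [-0.   1.5  0. ]
-78 t8.2 jack xy [-79.2   0.6  42.6] F along -7.5 lat -0.5 z 9.9 op 0.70 M [ 0.1  1.6 -0.1]
-70 t8.5 jack xy [-71.2   0.7  42.6] F along -8.0 lat -0.4 z 10.0 op 0.69 M [ 0.1  1.4 -0. ]
-62 t8.8 jack xy [-63.1   0.7  42.6] F along -7.9 lat -1.2 z 9.3 op 0.69 M [ 0.   1.3 -0.1]
-54 t9.2 jack xy [-55.    0.7  42.6] F along -7.5 lat -0.7 z 8.7 op 0.70 M [ 0.   1.3 -0.1]
-46 t9.5 jack xy [-47.    0.7  42.6] F along -6.8 lat -1.3 z 8.4 op 0.70 M [ 0.   1.3 -0. ]
-38 t9.8 jack xy [-39.    0.6  42.6] F along -7.1 lat -0.8 z 8.5 op 0.70 M [ 0.   1.2 -0. ]
-30 t10.1 jack xy [-30.9   0.7  42.6] F along -5.6 lat -1.0 z 8.3 op 0.70 M [-0.   1.2 -0.1]
-22 t10.4 jack xy [-22.9   0.7  42.6] F along -6.9 lat -0.1 z 7.6 op 0.70 M [ 0.   1.3 -0.1]
```

```bash
python3 - <<'E'
from h import *
Z=42.6
x=-22; 
while x<10:
    x+=1
    move_straight(J(x,0,Z),rate=15); s=st(str(x))
    f=s["ft_force"]; al=np.cos(JT)*f[0]+np.sin(JT)*f[1]
    if al<-15: break
dwell(0.2); st("hold")
E
```

```text
-21 t10.6 jack xy [-22.8   0.6  42.7] F along -11.8 lat 0.0 z 12.0 op 0.70 M [ 0.1  2.1 -0. ]
-20 t10.9 jack xy [-22.3   0.6  42.7] F along -13.8 lat 0.4 z 15.0 op 0.69 M [ 0.2  2.6 -0. ]
-19 t11.1 jack xy [-21.2   0.6  42.6] F along -13.2 lat -0.2 z 13.9 op 0.69 M [ 0.2  2.5 -0. ]
-18 t11.4 jack xy [-20.2   0.6  42.6] F along -14.0 lat -0.2 z 13.3 op 0.69 M [ 0.2  2.4 -0. ]
-17 t11.6 jack xy [-19.2   0.5  42.6] F along -13.0 lat 0.0 z 13.2 op 0.70 M [ 0.2  2.4 -0. ]
-16 t11.9 jack xy [-18.2   0.5  42.6] F along -13.3 lat 1.0 z 14.0 op 0.70 M [ 0.2  2.4 -0. ]
-15 t12.1 jack xy [-17.2   0.5  42.6] F along -13.6 lat 0.5 z 14.3 op 0.70 M [ 0.1  2.5 -0. ]
-14 t12.4 jack xy [-16.2   0.5  42.6] F along -14.6 lat -0.2 z 13.6 op 0.70 M [ 0.2  2.4 -0.1]
-13 t12.6 jack xy [-15.2   0.5  42.6] F along -13.6 lat 0.1 z 13.1 op 0.70 M [ 0.1  2.4 -0.1]
-12 t12.9 jack xy [-14.2   0.5  42.7] F along -13.4 lat 0.3 z 13.5 op 0.70 M [ 0.1  2.4 -0.1]
-11 t13.1 jack xy [-13.2   0.4  42.7] F along -12.8 lat -0.3 z 12.7 op 0.70 M [ 0.2  2.4 -0.1]
-10 t13.4 jack xy [-12.2   0.4  42.7] F along -13.2 lat 0.6 z 
[... 235 characters left out ...]
 [-9.2  0.4 42.7] F along -13.3 lat 0.7 z 13.6 op 0.70 M [ 0.2  2.3 -0. ]
-6 t14.4 jack xy [-8.1  0.4 42.7] F along -13.2 lat 0.8 z 13.6 op 0.69 M [ 0.1  2.4 -0. ]
-5 t14.6 jack xy [-7.1  0.4 42.6] F along -12.5 lat 1.2 z 13.3 op 0.70 M [ 0.1  2.4 -0. ]
-4 t14.9 jack xy [-6.1  0.4 42.7] F along -12.9 lat -0.7 z 12.5 op 0.69 M [ 0.1  2.4 -0. ]
-3 t15.1 jack xy [-5.1  0.4 42.6] F along -12.6 lat 0.5 z 12.4 op 0.70 M [ 0.1  2.3 -0. ]
-2 t15.4 jack xy [-4.5  0.4 42.7] F along -14.2 lat 0.4 z 15.1 op 0.70 M [0.2 2.8 0. ]
-1 t15.6 jack xy [-4.   0.3 42.7] F along -17.3 lat 1.5 z 18.1 op 0.70 M [0.3 3.4 0.1]
hold t15.8 jack xy [-4.   0.4 42.7] F along -17.1 lat 0.6 z 17.3 op 0.70 M [ 0.3  3.4 -0. ]
```

```bash
python3 - <<'E'
from h import *
Z=42.6
for x in (0,1,2,3):
    move_straight(J(x,0,Z),rate=15); s=st(str(x))
    f=s["ft_force"]; al=np.cos(JT)*f[0]+np.sin(JT)*f[1]
    if al<-23: break
dwell(0.3); st("hold")
E
```

```text
0 t16.1 jack xy [-3.5  0.3 42.8] F along -20.2 lat 0.8 z 20.0 op 0.69 M [0.3 3.9 0.1]
1 t16.3 jack xy [-3.   0.3 42.9] F along -24.0 lat 0.9 z 22.0 op 0.70 M [0.6 4.5 0.1]
hold t16.6 jack xy [-3.1  0.3 42.8] F along -22.7 lat 0.9 z 21.3 op 0.70 M [0.5 4.5 0. ]
```

```bash
python3 - <<'E'
from h import *
move_straight(J(-2,0,42.6),rate=15); st("relax")
for z in (46,50,56,64,72,82,92,102,112):
    move_straight(J(-2.5,0,z),rate=30); s=st(str(z))
    if s["ft_force"][2]<-40: print("STOP");break
f=grab_frame("side"); cv2.imwrite("pics/side3.png",cv2.resize(f[130:290,220:460,::-1],None,fx=3.3,fy=3.3))
E
```

```text
relax t17.0 jack xy [-3.5  0.3 42.6] F along -9.7 lat -0.8 z 10.3 op 0.69 M [-0.2  1.7 -0. ]
46 t17.3 jack xy [-3.6  0.8 44.8] F along -4.1 lat -0.7 z -5.2 op 0.69 M [-0.2  0.8 -0. ]
50 t17.5 jack xy [-3.3  0.7 49. ] F along -4.2 lat 0.9 z -13.7 op 0.69 M [0.1 0.6 0. ]
56 t17.9 jack xy [-2.4  0.5 56.2] F along -3.4 lat 2.0 z -13.4 op 0.70 M [0.5 0.6 0. ]
64 t18.3 jack xy [-2.  -0.  64.9] F along -3.1 lat 1.0 z -9.9 op 0.70 M [0.5 0.7 0.1]
72 t18.7 jack xy [-2.2 -0.2 72.8] F along -3.9 lat 1.8 z -7.9 op 0.69 M [0.4 0.8 0.1]
82 t19.2 jack xy [-2.2 -0.2 82.7] F along -3.4 lat -0.5 z -7.5 op 0.69 M [0.2 0.9 0.1]
92 t19.7 jack xy [-0.9 -0.2 93.7] F along -0.1 lat -0.3 z -1.6 op 0.69 M [-0. -0.  0.]
102 t20.2 jack xy [ -2.3  -0.  102.2] F along -0.6 lat -0.3 z -1.7 op 0.70 M [-0. -0.  0.]
112 t20.7 jack xy [ -2.4   0.  112.2] F along -0.0 lat -0.3 z -1.4 op 0.70 M [-0.   0.1  0. ]
```

View pics/side3.png

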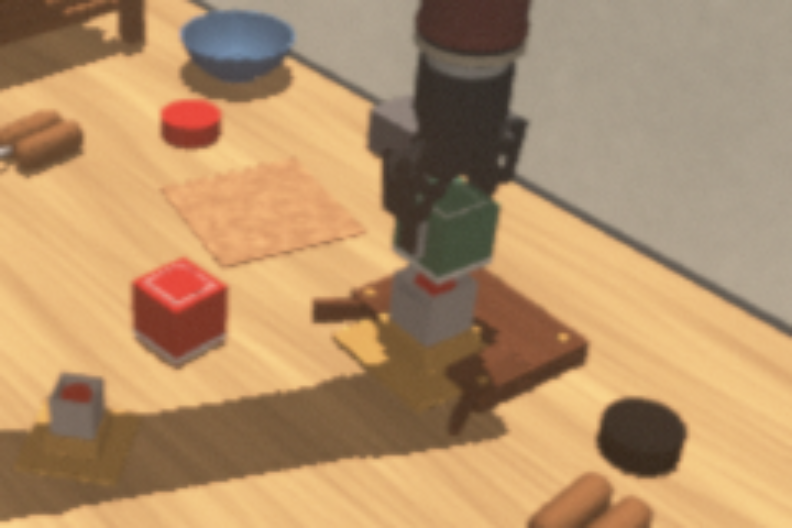

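```bash
python3 - <<'E'
from h import *
M=[693.2,136.9]
move_straight(J(-2.5,0,150),rate=120)
move_straight([*M,150],rate=150,ori=q(-.244)); st("over mat")
move_straight([*M,45],rate=120)
move_straight([*M,20],rate=50); dwell(0.2); s=st()
f0=s["ft_force"][2]
f=grab_frame("side"); cv2.imwrite("pics/side4.png",cv2.resize(f[110:270,200:440,::-1],None,fx=3.3,fy=3.3))
z=20
while z>6:
    z-=1; move_straight([*M,z],rate=15); s=st(str(z))
    if s["ft_force"][2]-f0>4: break
E
```

```text
over mat t23.1 jack xy [  7.6 268.  150.1] F along 0.8 lat -0.5 z -1.5 op 0.70 M [ 0. -0.  0.]
 t25.0 jack xy [  7.7 269.1  20.4] F along 0.1 lat -0.8 z -0.9 op 0.69 M [ 0. -0. -0.]
19 t25.3 jack xy [  7.4 269.1  19. ] F along -0.5 lat -0.6 z -0.4 op 0.69 M [-0.1 -0.   0. ]
18 t25.5 jack xy [  7.4 269.1  17.9] F along 0.1 lat -0.1 z -1.7 op 0.70 M [-0.1  0.  -0. ]
17 t25.8 jack xy [  7.4 269.1  16.9] F along 0.3 lat 0.9 z -1.4 op 0.70 M [-0. -0. -0.]
16 t26.0 jack xy [  7.4 269.1  15.9] F along 0.5 lat -0.0 z -0.4 op 0.69 M [-0.  0. -0.]
15 t26.3 jack xy [  7.4 269.1  14.9] F along -0.4 lat -0.1 z -1.0 op 0.69 M [ 0. -0. -0.]
14 t26.5 jack xy [  7.4 269.1  13.9] F along -0.6 lat 0.5 z -1.3 op 0.69 M [-0. -0. -0.]
13 t26.8 jack xy [  7.4 269.1  12.9] F along 0.1 lat 0.3 z -1.8 op 0.70 M [-0.   0.   0.1]
12 t27.0 jack xy [  7.6 269.   12.6] F along -2.8 lat 0.5 z 6.3 op 0.69 M [-0.   0.6  0. ]
```

View pics/side4.png

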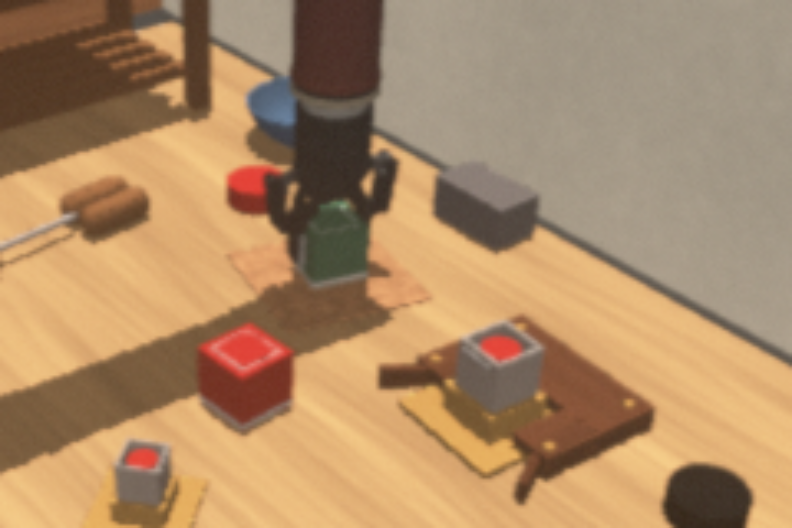

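The lid is touching the mat, at the expected height (TCP 12.6). Next I release it, withdraw and check.

```bash
python3 - <<'E'
from h import *
M=[693.2,136.9]
command_gripper(1.0); st("open")
move_straight([*M,110],rate=80); move_straight([*M,230],rate=150)
move_pose([420,330,260],q(.8)); dwell(0.5); st()
f=grab_frame("top"); cv2.imwrite("pics/top5f.png",f[:,:,::-1]); cv2.imwrite("pics/top5.png",cv2.resize(f[90:240,150:360,::-1],None,fx=3.8,fy=3.8,interpolation=cv2.INTER_CUBIC))
f=grab_frame("side"); cv2.imwrite("pics/side5.png",cv2.resize(f[110:270,200:440,::-1],None,fx=3.3,fy=3.3))
for c in("top","side"): print(c,[np.round(d["rect"],1).tolist() for d in spot_in("lid_centre",c)])
E
```

```text
open t27.4 jack xy [  7.5 269.1  11.9] F along -0.3 lat -0.5 z 0.4 op 1.00 M [ 0.  -0.1  0. ]
 t31.5 jack xy [-277.7  443.6  260. ] F along -0.2 lat -0.6 z 0.4 op 1.00 M [ 0.  -0.1  0. ]
top [[198.0, 141.3, 25.4, 28.4], [243.0, 208.4, 25.2, 27.9]]
side [[275.2, 224.9, 31.3, 27.8]]
```

View pics/top5.png

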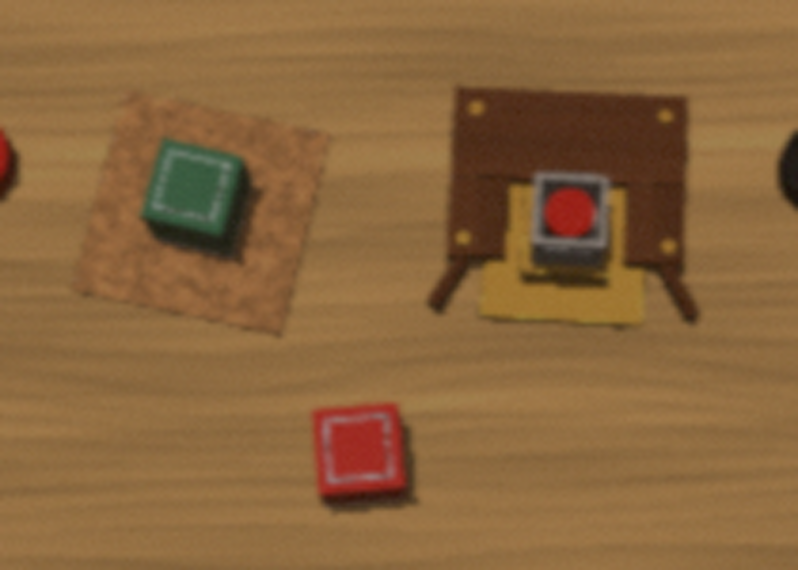

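View pics/side5.png

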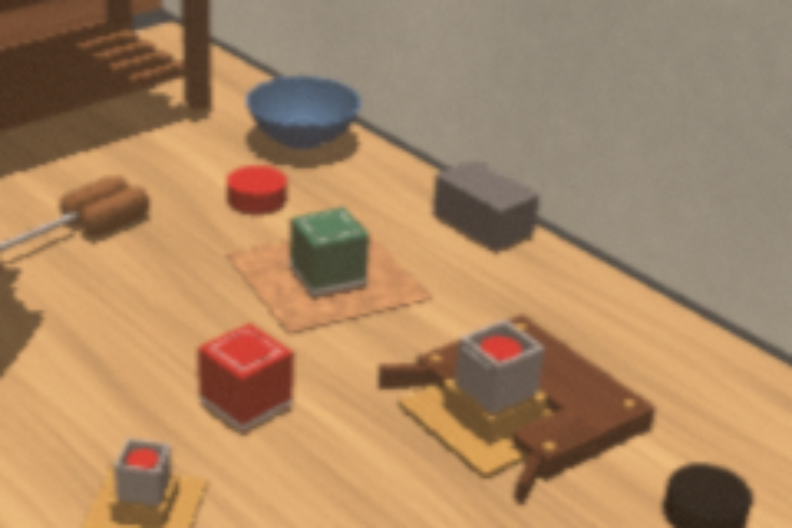

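```bash
python3 - <<'E'
from h import *
def toJ(u,v,z):
    p=unproj("top",(150+u/3.8-.4,90+v/3.8-.4),z); d=p[:2]-[JX,JY]; c,s=np.cos(JT),np.sin(JT); return np.round([c*d[0]+s*d[1],-s*d[0]+c*d[1]],1)
print("foot rear corners (want x=-60+tin)",toJ(478,318,8),toJ(641,325,8))
print("sleeve top centre",toJ(571,210,84))
p=unproj("top",(150+201/3.8-.4,90+182/3.8-.4),62); d=p[:2]-[693.2,136.9];c,s=np.cos(-.244),np.sin(-.244);print("lid in mat",np.round([c*d[0]+s*d[1],-s*d[0]+c*d[1]],1))
job_done()
E
```

```text
foot rear corners (want x=-60+tin) [-65.3  60.9] [-64.9 -58.5]
sleeve top centre [-4.9 -0.9]
lid in mat [ 4.4 -6.8]
the job is handed in; nothing more can be done
```

The task is done and handed in, at about 32 s of robot time out of the 72 allowed. `job_done` gives no verdict, so the checks below are my own.

**What I did**
- I gripped the green tin by its lid, squared it to the jack and slid it along the bench into the notch.
- Sliding took about 7–9 N at first, then about 13 N in the slow 1 mm steps.
- The stop was felt at about jack x = -5 mm. I pressed in a further 2–3 mm, about 10 N above the sliding force.
- I eased the push back, then drew the lid straight up. The pull peaked near 14 N, and the lid came clear while the base stayed in the jack.
- I lowered the lid onto the mat until I felt contact at the expected height, let go and moved the arm away.

**Last checks, from the pictures after release**
- **Base:** it stands upright in the jack, with its centre at about x = -5 mm and y = 0 to 1 mm off the mid-line. Two separate measurements agreed on this.
- **Lid:** it stands upright, open side down, about 4 mm and 7 mm from the mat's centre.
- **Bystanders:** the ones in the final cropped pictures look unmoved; I did not check tree_b, the shoehorn or the brush after release. The red lid and the small tin also look unmoved.
- **Not measured directly:** the heel cap's travel is inferred from forces and TCP motion. I judged "upright" and the base's height by eye.

No check failed or disagreed.

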